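# Run a hopper carriage home past the bar latch and lock it in

## Robot

A 6-joint arm with a two-finger parallel gripper is mounted at the origin on the work surface. World frame = base frame: x ahead of the robot, y to its left, z up, the work surface at z = 0. Lengths are in m, angles in rad, forces in N, time in s.
With the tool pointing down it reaches from about 0.3 to 0.875 m from the base axis. Payload 6.4 kg.
Tool frame: the origin (TCP) lies between the finger pads; the fingertips stand 11 mm ahead of it and the grasp point (between the pads) lies 8 mm behind it; z points along the fingers, y is the line along which they close (so a half turn about z gives the same grasp; the last joint's range is limited). The gripper opens to 88 mm and grips with 3 to 60 N. Pads are 18 mm wide; open, the fingers measure 123 mm over their backs; the gripper's body (75 mm by 187 mm) begins 45 mm behind the grasp point.
Start: joints at [1.023, 0.181, 1.607, -0, 1.354, -0.206], TCP at [0.193, 0.542, 0.25] pointing down, gripper open.
Joint ranges: [-2.99, 2.99], [-0.89, 2.07], [0.3, 2.58], [-1.14, 4.28], [0, 2.63], [-3.12, 3.12]. Speed limits (rad/s): [2.57, 2.57, 3.01, 3.14, 3.14, 3.14].

## Interface

Orientations are given as a unit quaternion [x, y, z, w].
In Python, from plant import sense, grab_frame, finish_job gives the robot as it stands.
- The arm moves only by the tool move_arm, never from a script. Its argument "moves" is a list of rows, each an object of numbers: "dx", "dy", "dz": the shift along the tool's x, y, z in mm; "wx", "wy", "wz": the turn, a rotation vector about the tool's x, y, z in rad; "hand": the finger opening in mm, from 0 to 88.1. In form: [{"dx": .., "dy": .., "dz": .., "wx": .., "wy": .., "wz": .., "hand": ..}, ...]. A call has exactly 5 rows; each row is the pose to reach, as a shift and turn from the pose commanded when the call began, along the tool's axes at that moment; what a row does not reach only later rows make up. A row lasts 1/8 s, in which the tool goes at most 62.5 mm and 10.7 degrees, less where a joint would pass 70% of its speed; a pose out of reach is approached as far as the arm can. A call with a gripper value outside its range is refused whole. The fingers move at their own pace and stop on an object; "grip_force" is the grip in N (left out, the last holds). Time passes only in rows, so rows that repeat a pose let the fingers close, or fill a call up. It gives the time, the measured TCP pose, the force, the opening and the grip force at its end, in the units of the state.
- sense(): the state, without advancing time (a new reading comes with each control period).
- grab_frame(name): name is "scene" or "top" or "wrist"; returns a dict with "frame" (480x640x3 uint8, blue, green, red), "fov_y" (degrees; the focal length in pixels is half the picture's height over the tangent of half this angle, whatever the lens; pixels are square), "cx", "cy" (the principal point, pixels), "cam_to_world" (4x4, takes a point from camera to world coordinates); the wrist camera has in their place "mount" (4x4, takes a point from camera to tool coordinates, whose origin is the TCP and whose axes are the flange's). Camera axes: x right, y up, looking along -z (the intrinsics and any distortion apply to the point x, -y, -z); pixel columns grow to the right and rows downward; lengths in m; the calibration is good to about 2 mm. A picture is of the moment at which its call begins: read the wrist's pose just before it. There is no depth.
- finish_job(): hands the job in; it is judged then, once.
The state is a dict: "time": time; "qpos": joint angles; "joint_velocities": joint speeds; "tau": joint torques, N m; "tool_pos": TCP position; "ee_rot": TCP orientation; "force": force on the tool from outside, world axes, zero at the start; "torque": the same for the moment, N m; "finger_gap": finger opening in m; "grip_force": force on a finger pad.
Only numpy, scipy, OpenCV 4.12 (cv2) and the standard library are available. Lean on these libraries where they do the work, as an engineer would, in place of code of your own. Each camera call takes 0.05 s, during which the arm holds its last target. There are 200 camera calls.

## Task

Get the hopper carriage locked into the assembly fixture: turn the black bar-shaped latch knob fully anticlockwise to its end stop so that its blade is out of the track, slide the carriage all the way home against the end block (never lifting it; it jams unless pushed along its centre line), then turn the same knob fully clockwise to its other end stop so that the blade shuts behind the carriage. Leave the round depth wheel on the end block and everything else on the bench as they are.

Things in the scene. Friction and masses are not known exactly. Their poses are not given: they have to be found in the camera images.
- fixture: steel fixture fixed to the bench: a straight track along its y axis, +y the home end, +x the side of the latch post (x 85, y 0 mm). Origin on the bench top, on the track's centre line. Track floor 10 mm above the bench; two guide rails, x = +-46.7 to +-56.7 mm, y = -290 to 120 mm, tops 30 mm above the bench
- stop_face (a point): middle of the end block's stop face, where the carriage's nose stops (fixture frame x 0, y 122 mm, 35 mm above the bench). The aluminium end block is 114 mm wide, 52 mm long, its top 60 mm above the bench. Fixture axes
- latch_axis (a point): point on the latch knob's upright turning axis at half height of its bar, 118 mm above the bench (fixture frame x 85, y 0 mm); fixture axes, does not turn. The knob is a black bar 110 mm long, 18 mm wide, 24 mm tall (106 to 130 mm above the bench), centred on the axis on a 30 mm shaft. Either way it can be turned by pushing an end of the bar sideways
- latch (a joint): latch knob angle, rad: 0 = open, fully anticlockwise from above, at its end stop; grows clockwise to 1.571 = locked, at its other stop. At angle a, blade and bar lie along (-sin a, -cos a) in the fixture's x, y: at 0 along -y, beside the track; at 1.571 along -x, across it. Friction 0.22 N m (about 5 N near the bar's end); stays where left
- blade_tip (a point): free end of the steel blade under the knob's bar, parallel to it, turning with it: 10 x 10 mm, reaching 105 mm from the axis, 40 to 50 mm above the bench. It starts partly or wholly across the track and then stops a carriage pushed against it; locked, it lies just behind a carriage that is home
- push_face (a point): middle of the carriage's flat rear push plate (88 mm wide, 34 to 72 mm above the bench, clear of the rails), 50 mm above the bench; its y axis points home along the track. Push here, straight along the track: about 5 N. Within 10 mm of its centre line it runs; pushed 20 mm or more off it, it skews and usually jams. Fully home, this point is at y = 12 mm in the fixture frame
- carriage: loose aluminium sled, about 0.7 kg, 110 mm long along y, carrying an open bent-steel hopper shell (67 mm wide, top about 112 mm above the bench). Only its 60 mm long, 90 mm wide rear block is guided, with 1.7 mm play each side between dry rails. Origin at the centre of its underside, 55 mm ahead of the push face
- depth_wheel (a joint): angle, rad, of the round black wheel, 58 mm diameter, on top of the end block; starts at 0 and is to be left alone
- wheel_top (a point): middle of the depth wheel's top, 88 mm above the bench
- flask: white upright bottle with grey cap, 68 mm diameter, 150 mm tall; origin at the centre of its underside. Leave it alone
- cup_a: grey plastic cup, 68 mm diameter, 75 mm tall; origin at the centre of its underside. Leave it alone
- cup_b: blue plastic cup, 72 mm diameter, 75 mm tall; origin at the centre of its underside. Leave it alone
- spanner: steel spanner 150 mm long lying flat; origin near its middle. Leave it alone
- driver: screwdriver 170 mm long lying flat; origin near its middle. Leave it alone
- link: flat steel link bar 130 mm long with two round eyes, lying flat; origin under its middle. Leave it alone
- carton: open cardboard carton of bolts, 110 x 90 x 65 mm; origin at the centre of its underside. Leave it alone
Mind the look-alikes: they are no part of the job. Leave any green or yellow look-alike of the carriage alone.

How it is judged:
On the way, in this order (a step that is already met when the one before it is completed fails the run):
1. the latch knob is turned anticlockwise to its open end stop (value of joint latch below 0.08 rad and y of push_face in the frame of fixture below -0.15 m), for 0.1 s.
2. the carriage is slid home against the end block (y of push_face in the frame of fixture above 0.008 m), for 0.1 s.
3. the latch knob is turned clockwise to its locked end stop (value of joint latch above 1.5 rad), for 0.1 s.
At the end, for the whole second after the job is handed in: the carriage is home (push face at most 4 mm short of its home position, i.e. beyond y = 8 mm in the fixture frame) and at rest, and the latch is locked (angle over 1.50 of 1.571 rad) (y of push_face in the frame of fixture above 0.008 m and value of joint latch above 1.5 rad and linear speed of carriage below 0.01 m/s); the robot touches nothing.
It fails at once if the carriage is lifted or tipped out of its track (push face over 12 mm above its normal height) (height (world z) of push_face above 0.062 m).
It fails at once if the depth wheel is turned by more than 0.25 rad (value of joint depth_wheel above 0.25 rad or value of joint depth_wheel below -0.25 rad).
It fails at once if a bystander is moved by more than 25 mm (distance of any of flask, cup_a, cup_b, spanner, driver, link, carton from where it was at the start of the episode above 0.025 m).
It also fails if it takes over 59 s, if anything falls off the work surface, if the arm or the gripper's body presses on something with over 40 N, if the wrist force passes 120 N, or if a joint passes its speed limit or range.

## Working session

There is one attempt and no reset: what is moved stays moved. The work goes in short steps, Python scripts to look and compute and a tool call to move; the robot and the scene stay as the last step left them, time stands still between calls to the robot, and variables do not carry over. Pictures are saved under pics/ and viewed, at most 10 in all, crops included, and the job is handed in when it is done.

Besides the shell and the picture viewer there is one more tool, called after "Call:" as name(argument=value, ...), one argument or row to a line, values as JSON. move_arm: Moves the arm, as the interface text tells. Its arguments: {"type":"object","properties":{"moves":{"type":"array","items":{"type":"object","properties":{"dx":{"type":"number"},"dy":{"type":"number"},"dz":{"type":"number"},"wx":{"type":"number"},"wy":{"type":"number"},"wz":{"type":"number"},"hand":{"type":"number"}}}},"grip_force":{"type":"number"}},"required":["moves"]}

```bash
mkdir -p pics; ls; cat > h.py <<'E'
import numpy as np, cv2, pickle
from plant import sense, grab_frame, finish_job
def save(n,f):
    g=grab_frame(n); cv2.imwrite(f'pics/{f}.png',g['frame']); pickle.dump(g,open(f'pics/{f}.pkl','wb')); return g
def load(f): return pickle.load(open(f'pics/{f}.pkl','rb'))
def ray(g,u,v):
    H=g['frame'].shape[0]; f=H/2/np.tan(np.radians(g['fov_y'])/2)
    T=np.array(g['cam_to_world']); d=T[:3,:3]@np.array([(u-g['cx'])/f,-(v-g['cy'])/f,-1]); return T[:3,3],d
def pt(g,u,v,z):
    o,d=ray(g,u,v); return o+d*(z-o[2])/d[2]
def px(g,P):
    T=np.array(g['cam_to_world']); c=T[:3,:3].T@(np.array(P)-T[:3,3]); H=g['frame'].shape[0]; f=H/2/np.tan(np.radians(g['fov_y'])/2)
    return g['cx']+f*c[0]/-c[2], g['cy']-f*c[1]/-c[2]
E
python3 - <<'E'
from h import *
for n in('scene','top'):
    g=save(n,n+'0'); print({k:v for k,v in g.items() if k!='frame'})
print(sense())
E
```

```text
pics
{'fov_y': 44.5219154218603, 'cx': 323.5057355452802, 'cy': 231.87100636567146, 'cam_to_world': array([[-0.30003009, -0.79724101,  0.52382127,  1.35060184],
       [ 0.95389138, -0.24581411,  0.17224009,  0.2042293 ],
       [-0.00855421,  0.55134581,  0.83423296,  1.36191689],
       [ 0.        ,  0.        ,  0.        ,  1.        ]])}
{'fov_y': 52.1603439009582, 'cx': 320.21904363084724, 'cy': 232.0616428386763, 'cam_to_world': array([[-0.00271378,  0.99782319, -0.06589013,  0.48751369],
       [-0.99999334, -0.0025472 ,  0.00261203, -0.03543964],
       [ 0.00243851,  0.06589678,  0.99782347,  1.34894634],
       [ 0.        ,  0.        ,  0.        ,  1.        ]])}
{'time': 0.1, 'qpos': array([ 1.02272477e+00,  1.81461919e-01,  1.60789105e+00, -1.52120930e-06,
        1.35376825e+00, -2.06300367e-01]), 'joint_velocities': array([ 6.61694129e-04, -2.25100842e-03, -8.94852864e-04,  8.67698128e-05,
        3.77302693e-04,  4.13270199e-04]), 'tau': array([-1.03742292e-03, -4.34813154e+01, -3.42694402e+01,  7.03313551e-02,
        3.40029399e-02, -4.53608436e-06]), 'tool_pos': array([0.19245952, 0.54135672, 0.24891111]), 'ee_rot': array([ 1.70054900e-01,  9.85434294e-01, -7.10834619e-04, -2.80800773e-04]), 'force': array([-0.09113981,  0.54551905,  0.50910108]), 'torque': array([ 0.02435385,  0.008281  , -0.01181014]), 'grip_force': 0.0, 'finger_gap': 0.08796916165162899}
```

View pics/top0.png

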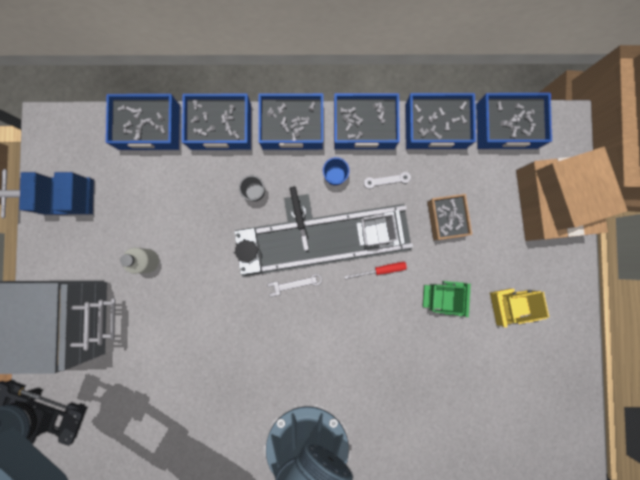

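View pics/scene0.png

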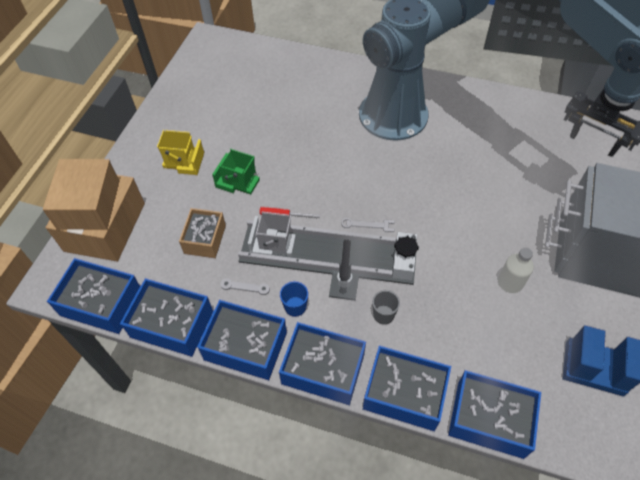

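The top view shows the steel carriage at (375,233), the end block with the wheel at (246,251) and the latch knob at (298,205). Candidates for the carriage are steel (375,233), green (447,299) and yellow (522,307), and the steel one is in the track. For the knob there is the bar (298,205) and the round wheel (246,251), and the bar is the latch. I'll check this in a close crop.

```bash
python3 - <<'E'
from h import *
g=load('top0'); c=g['frame'][170:290,225:425]; cv2.imwrite('pics/crop0.png',cv2.resize(c,None,fx=4,fy=4,interpolation=cv2.INTER_CUBIC))
E
```

```text
(no output)
```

View pics/crop0.png

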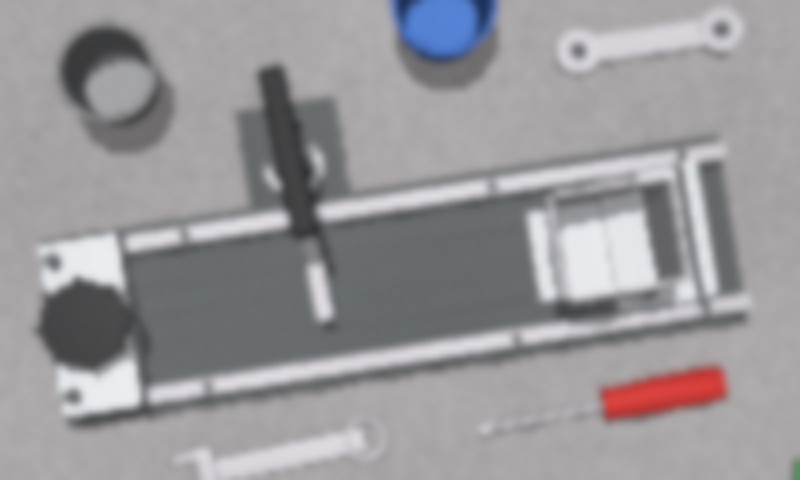

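The crop confirms the choice. The steel carriage sits at the open right end with its push plate at about (705,230) crop, and the bar knob is centred at about (290,150) crop. The blade tip at (323,320) crop lies across the track.

```bash
python3 - <<'E'
from h import *
g=load('top0')
P=lambda u,v,z: pt(g,225+(u+.5)/4-.5,170+(v+.5)/4-.5,z)
A,B,C,D=P(125,243,.03),P(725,152,.03),P(150,395,.03),P(748,304,.03)
print(A,B,C,D,np.linalg.norm(A-B),np.linalg.norm(A-C))
home=(A+C)/2; back=(B+D)/2; y=(home-back);y/=np.linalg.norm(y); x=np.array([y[1],-y[0],0])
O=(home-y*.12+back+y*.29)/2; O[2]=0
yaw=np.arctan2(-x[0]*0+x[1],x[0]); print('O',O,'yaw',yaw,'x',x,'y',y)
F=lambda p:(float((p-O)@x*1e3),float((p-O)@y*1e3))
e1,e2=P(271,70,.13),P(304,233,.13)
print('bar',F(e1),F(e2),F((e1+e2)/2)); print('tip',F(P(323,322,.05)))
print('plate back top',F(P(701,158,.072)),F(P(717,300,.072)),'wheel',F(P(86,323,.088)))
for n,pu in dict(blk=[(40,245),(125,233),(143,408),(68,422)]).items(): print(n,[F(P(*q,.06)) for q in pu])
for n,(u,v,z) in dict(cupA=(105,65,.075),cupB=(443,5,.075),sp1=(578,52,.0),dr=(665,393,.02)).items(): print(n,F(P(u,v,z)))
# cross-check in the scene view
s=load('scene0')
Wf=lambda a,b,z:O+x*a+y*b+np.array([0,0,z])
im=s['frame'].copy()
for a,b,z in [(51.7,120,30),(51.7,-290,30),(-51.7,120,30),(-51.7,-290,30),(85,0,130),(0,148,88)]:
    u,v=px(s,Wf(a/1e3,b/1e3,z/1e3)); cv2.circle(im,(round(u),round(v)),2,(0,0,255),-1)
cv2.imwrite('pics/chk.png',cv2.resize(im[190:310,220:430],None,fx=3.8,fy=3.8))
np.savez('fx.npz',O=O,x=x,y=y,yaw=yaw)
E
```

```text
[0.57960784 0.13453653 0.03      ] [ 0.64028263 -0.27084352  0.03      ] [0.4774064  0.11717424 0.03      ] [ 0.53738746 -0.28486594  0.03      ] 0.40989562231003 0.10366572793021171
O [0.5461087  0.00806689 0.        ] yaw 0.14833613493982997 x [0.98901835 0.14779274 0.        ] y [-0.14779274  0.98901835  0.        ]
bar (136.82530561978044, 2.5859912458356185) (32.43518978767333, -2.710026981423402) (84.6302477037269, -0.06201786779389158)
tip (-21.537290975909404, -4.33027461851503)
plate back top (46.678295924835, -265.4507481958579) (-46.70331238123644, -260.7802622625317) wheel (-0.5252769349737494, 145.41290878864731)
blk [(56.282431757396225, 172.1171044821688), (55.71645099008501, 115.67848185561483), (-59.822875208527925, 120.33894997024117), (-61.478314647845714, 170.1597077465567)]
cupA (165.48175592568532, 111.21943564746644)
cupB (171.5146004320001, -113.66930409619758)
sp1 (138.76687887723304, -205.9570771389466)
dr (-102.77372865764154, -225.06710775576647)
```

View pics/chk.png

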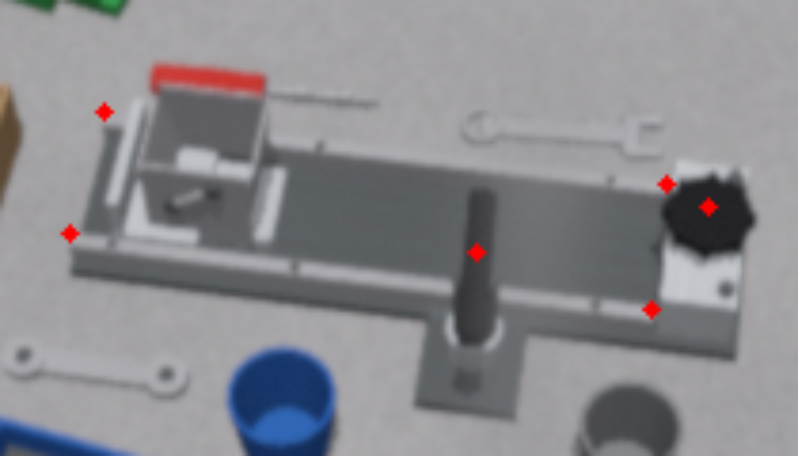

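```bash
cat >> h.py <<'E'
from scipy.spatial.transform import Rotation as Rn
fx=dict(np.load('fx.npz')) if __import__('os').path.exists('fx.npz') else None
def where(targets=()):
    s=sense(); p=np.array(s['tool_pos']); R=Rn.from_quat(s['ee_rot']).as_matrix(); O,x,y=fx['O'],fx['x'],fx['y']
    M=np.c_[x,y,[0,0,1]]
    print('t',round(s['time'],2),'F',np.round((p-O)@M*1e3,1),'force(F)',np.round(np.array(s['force'])@M,1),'gap',round(s['finger_gap'],3))
    Rt=np.c_[-x,y,[0,0,-1]]; print('rot to aligned',np.round(Rn.from_matrix(R.T@Rt).as_rotvec(),3))
    for t in targets:
        w=O+M@(np.array(t)/1e3); print(t,'->',np.round(R.T@(w-p)*1e3,1))
E
python3 -c "
from h import *
where([(30,45,240),(30,45,119)])"
```

```text
t 0.1 F [-270.9  579.7  248.9] force(F) [-0.   0.6  0.5] gap 0.088
rot to aligned [-0.001 -0.001 -0.49 ]
(30, 45, 240) -> [-517.2 -330.1    9.2]
(30, 45, 119) -> [-517.3 -329.9  130.2]
```

Call:
move_arm(
  moves=[
    {"dx": -45,"dy": -28,"wz": -0.1,"hand": 0},
    {"dx": -90,"dy": -57,"wz": -0.2,"hand": 0},
    {"dx": -135,"dy": -86,"wz": -0.3,"hand": 0},
    {"dx": -180,"dy": -115,"wz": -0.4,"hand": 0},
    {"dx": -225,"dy": -144,"wz": -0.49,"hand": 0},
  ],
  grip_force=20,
)

```text
schema error: expected keys dx, dy, dz, wx, wy, wz, hand
```

```bash
python3 -c "
from h import *
where([(30,45,240),(30,45,119)])"
```

```text
t 0.1 F [-270.9  579.7  248.9] force(F) [-0.   0.6  0.5] gap 0.088
rot to aligned [-0.001 -0.001 -0.49 ]
(30, 45, 240) -> [-517.2 -330.1    9.2]
(30, 45, 119) -> [-517.3 -329.9  130.2]
```

Call:
move_arm(
  moves=[
    {"dx": -45,"dy": -28,"dz": 0,"wx": 0,"wy": 0,"wz": -0.1,"hand": 0},
    {"dx": -90,"dy": -57,"dz": 0,"wx": 0,"wy": 0,"wz": -0.2,"hand": 0},
    {"dx": -135,"dy": -86,"dz": 0,"wx": 0,"wy": 0,"wz": -0.3,"hand": 0},
    {"dx": -180,"dy": -115,"dz": 0,"wx": 0,"wy": 0,"wz": -0.4,"hand": 0},
    {"dx": -225,"dy": -144,"dz": 0,"wx": 0,"wy": 0,"wz": -0.49,"hand": 0},
  ],
  grip_force=20,
)

```text
time: 0.72
tool_pos: [0.357, 0.3292, 0.2495]
ee_rot: [-0.076, 0.997, -0.0, -0.0]
force: [0.7, 0.8, -0.2]
finger_gap: 0.0402
grip_force: 0.0
```

```bash
python3 -c "
from h import *
where([(30,45,240),(30,45,119)])"
```

```text
t 0.72 F [-139.6  345.5  249.5] force(F) [ 0.8  0.7 -0.2] gap 0.04
rot to aligned [-0.    -0.     0.003]
(30, 45, 240) -> [-168.6 -301.1    9.5]
(30, 45, 119) -> [-168.6 -301.   130.5]
```

Call:
move_arm(
  moves=[
    {"dx": -28,"dy": -50,"dz": 0,"wx": 0,"wy": 0,"wz": 0,"hand": 0},
    {"dx": -56,"dy": -100,"dz": 0,"wx": 0,"wy": 0,"wz": 0,"hand": 0},
    {"dx": -84,"dy": -150,"dz": 0,"wx": 0,"wy": 0,"wz": 0,"hand": 0},
    {"dx": -112,"dy": -200,"dz": 0,"wx": 0,"wy": 0,"wz": 0,"hand": 0},
    {"dx": -140,"dy": -250,"dz": 0,"wx": 0,"wy": 0,"wz": 0,"hand": 0},
  ],
)

```text
time: 1.35
tool_pos: [0.5325, 0.1024, 0.2494]
ee_rot: [-0.074, 0.997, 0.0, -0.0]
force: [0.9, 0.6, -0.4]
finger_gap: 0.0005
grip_force: 0.0
```

Call:
move_arm(
  moves=[
    {"dx": -28,"dy": -51,"dz": 0,"wx": 0,"wy": 0,"wz": 0,"hand": 0},
    {"dx": -28,"dy": -51,"dz": 45,"wx": 0,"wy": 0,"wz": 0,"hand": 0},
    {"dx": -28,"dy": -51,"dz": 90,"wx": 0,"wy": 0,"wz": 0,"hand": 0},
    {"dx": -28,"dy": -51,"dz": 130,"wx": 0,"wy": 0,"wz": 0,"hand": 0},
    {"dx": -28,"dy": -51,"dz": 130,"wx": 0,"wy": 0,"wz": 0,"hand": 0},
  ],
)

```text
time: 1.98
tool_pos: [0.564, 0.058, 0.1161]
ee_rot: [-0.074, 0.997, 0.001, -0.004]
force: [0.1, -1.2, 0.7]
finger_gap: 0.0005
grip_force: 0.0
```

```bash
python3 -c "
from h import *
where([(30,45,119)]); save('scene','s1')"
```

```text
t 1.98 F [ 25.1  46.7 116.1] force(F) [-0.1 -1.2  0.7] gap 0.0
rot to aligned [ 0.002 -0.008 -0.   ]
(30, 45, 119) -> [-4.9 -1.7 -2.9]
```

View pics/s1.png

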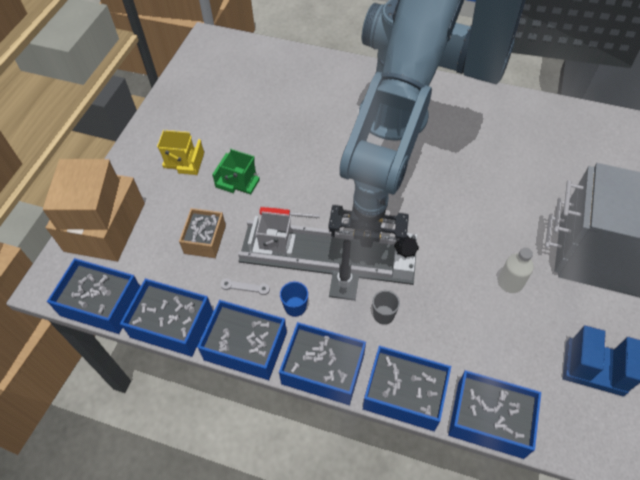

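The scene shows the closed fingers on the home side of the bar's inner end, clear of it. I'll start pushing the bar anticlockwise.

Call:
move_arm(
  moves=[
    {"dx": -8,"dy": -17,"dz": -3,"wx": 0,"wy": 0,"wz": 0,"hand": 0},
    {"dx": -9,"dy": -27,"dz": -3,"wx": 0,"wy": 0,"wz": 0,"hand": 0},
    {"dx": -8.5,"dy": -37,"dz": -3,"wx": 0,"wy": 0,"wz": 0,"hand": 0},
    {"dx": -8.5,"dy": -43,"dz": -3,"wx": 0,"wy": 0,"wz": 0,"hand": 0},
    {"dx": -11,"dy": -51,"dz": -3,"wx": 0,"wy": 0,"wz": 0,"hand": 0},
  ],
)

```text
time: 2.65
tool_pos: [0.5867, 0.0098, 0.1249]
ee_rot: [-0.074, 0.997, 0.001, 0.002]
force: [-1.5, 9.1, 1.5]
finger_gap: 0.0003
grip_force: 3.5
```

```bash
python3 -c "
from h import *
where([(45,-19,119),(67,-38,119)])"
```

```text
t 2.65 F [ 40.4  -4.2 124.9] force(F) [-0.2  9.3  1.5] gap 0.0
rot to aligned [ 0.002  0.003 -0.   ]
(45, -19, 119) -> [ -4.6 -14.8   5.8]
(67, -38, 119) -> [-26.6 -33.8   5.9]
```

Call:
move_arm(
  moves=[
    {"dx": -3,"dy": -8,"dz": 4,"wx": 0,"wy": 0,"wz": 0,"hand": 0},
    {"dx": -7,"dy": -16,"dz": 4,"wx": 0,"wy": 0,"wz": 0,"hand": 0},
    {"dx": -13,"dy": -24,"dz": 4,"wx": 0,"wy": 0,"wz": 0,"hand": 0},
    {"dx": -19,"dy": -30,"dz": 4,"wx": 0,"wy": 0,"wz": 0,"hand": 0},
    {"dx": -24,"dy": -33,"dz": 4,"wx": 0,"wy": 0,"wz": 0,"hand": 0},
  ],
)

```text
time: 3.28
tool_pos: [0.6137, -0.0205, 0.1196]
ee_rot: [-0.074, 0.997, 0.0, -0.001]
force: [-4.9, 3.2, -0.2]
finger_gap: 0.0007
grip_force: 2.1
```

```bash
python3 -c "
from h import *
where([(67,-38,119)])"
```

```text
t 3.27 F [ 62.6 -38.2 119.6] force(F) [-4.4  3.9 -0.2] gap 0.001
rot to aligned [ 0.001 -0.001 -0.001]
(67, -38, 119) -> [-4.4  0.2  0.5]
```

Call:
move_arm(
  moves=[
    {"dx": -3,"dy": 0,"dz": 0,"wx": 0,"wy": 0,"wz": 0,"hand": 0},
    {"dx": -5,"dy": 0,"dz": 0,"wx": 0,"wy": 0,"wz": 0,"hand": 0},
    {"dx": -6,"dy": 0,"dz": 0,"wx": 0,"wy": 0,"wz": 0,"hand": 0},
    {"dx": -7,"dy": 0,"dz": 0,"wx": 0,"wy": 0,"wz": 0,"hand": 0},
    {"dx": -7,"dy": 0,"dz": 0,"wx": 0,"wy": 0,"wz": 0,"hand": 0},
  ],
)

```text
time: 3.9
tool_pos: [0.6199, -0.0209, 0.1195]
ee_rot: [-0.074, 0.997, -0.001, -0.001]
force: [-9.2, -5.2, 3.8]
finger_gap: 0.0005
grip_force: 5.0
```

```bash
python3 -c "
from h import *
where([(67,-38,119)])"
```

```text
t 3.9 F [ 68.7 -39.6 119.5] force(F) [-9.9 -3.8  3.8] gap 0.001
rot to aligned [-0.002 -0.003 -0.   ]
(67, -38, 119) -> [1.7 1.6 0.5]
```

Call:
move_arm(
  moves=[
    {"dx": -1,"dy": 0,"dz": 0,"wx": 0,"wy": 0,"wz": 0,"hand": 0},
    {"dx": -2,"dy": 0,"dz": 0,"wx": 0,"wy": 0,"wz": 0,"hand": 0},
    {"dx": -3,"dy": 0,"dz": 0,"wx": 0,"wy": 0,"wz": 0,"hand": 0},
    {"dx": -3,"dy": 0,"dz": 0,"wx": 0,"wy": 0,"wz": 0,"hand": 0},
    {"dx": -3,"dy": 0,"dz": 0,"wx": 0,"wy": 0,"wz": 0,"hand": 0},
  ],
)

```text
time: 4.53
tool_pos: [0.6201, -0.0209, 0.1195]
ee_rot: [-0.074, 0.997, -0.001, -0.005]
force: [-22.5, -7.3, 13.3]
finger_gap: 0.0004
grip_force: 11.7
```

```bash
python3 -c "
from h import *
where([(67,-38,119)])"
```

```text
t 4.53 F [ 68.9 -39.6 119.5] force(F) [-23.4  -3.9  13.3] gap 0.0
rot to aligned [-0.001 -0.01  -0.   ]
(67, -38, 119) -> [1.9 1.6 0.5]
```

The force rises with no further motion, so the knob is at its open stop. I'll back off and go behind the carriage.

Call:
move_arm(
  moves=[
    {"dx": 15,"dy": 0,"dz": 0,"wx": 0,"wy": 0,"wz": 0,"hand": 0},
    {"dx": 35,"dy": 0,"dz": -20,"wx": 0,"wy": 0,"wz": 0,"hand": 0},
    {"dx": 60,"dy": -20,"dz": -60,"wx": 0,"wy": 0,"wz": 0,"hand": 0},
    {"dx": 66,"dy": -70,"dz": -80,"wx": 0,"wy": 0,"wz": 0,"hand": 0},
    {"dx": 66,"dy": -125,"dz": -80,"wx": 0,"wy": 0,"wz": 0,"hand": 0},
  ],
)

```text
time: 5.15
tool_pos: [0.5792, -0.1543, 0.2033]
ee_rot: [-0.075, 0.997, -0.002, 0.004]
force: [-0.1, -0.2, 0.8]
finger_gap: 0.0004
grip_force: 0.0
```

Call:
move_arm(
  moves=[
    {"dx": 2,"dy": -50,"dz": 0,"wx": 0,"wy": 0,"wz": 0,"hand": 0},
    {"dx": 2,"dy": -100,"dz": 0,"wx": 0,"wy": 0,"wz": 0,"hand": 0},
    {"dx": 2,"dy": -145,"dz": 0,"wx": 0,"wy": 0,"wz": 0,"hand": 0},
    {"dx": 2,"dy": -165,"dz": 0,"wx": -0.09,"wy": 0,"wz": 0,"hand": 0},
    {"dx": 2,"dy": -165,"dz": 0,"wx": -0.18,"wy": 0,"wz": 0,"hand": 0},
  ],
)

```text
time: 5.78
tool_pos: [0.6, -0.3186, 0.2003]
ee_rot: [-0.073, 0.993, 0.089, -0.005]
force: [0.2, 0.6, -0.2]
finger_gap: 0.0004
grip_force: 0.0
```

```bash
python3 - <<'E'
from h import *
where([(0,-330,200),(0,-330,56)])
g=save('top','t2'); cv2.imwrite('pics/crop2.png',cv2.resize(g['frame'][150:290,225:465],None,fx=3.3,fy=3.3,interpolation=cv2.INTER_CUBIC))
E
```

```text
t 5.78 F [   5.  -331.   200.3] force(F) [ 0.3  0.6 -0.2] gap 0.0
rot to aligned [ 0.179  0.003 -0.002]
(0, -330, 200) -> [5.  0.9 0.5]
(0, -330, 56) -> [  5.4 -24.8 142.2]
```

View pics/crop2.png

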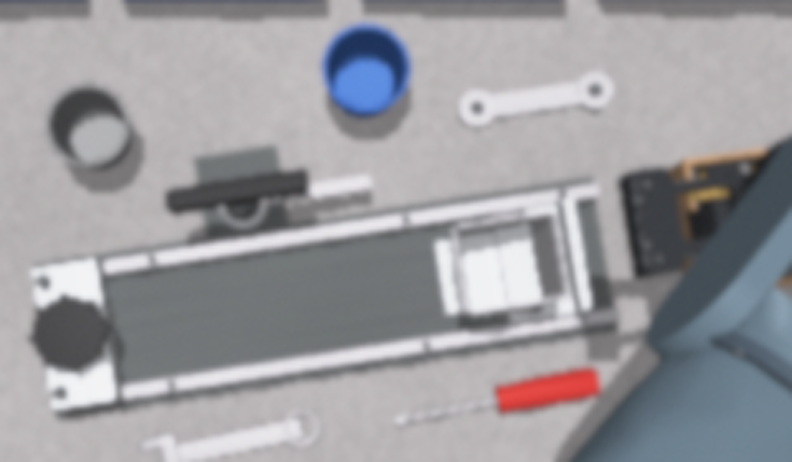

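The knob bar now lies along the track (238,190 crop) with the blade beside the rail, and the track is clear. The carton sits on the track line behind the carriage, so I'll check its edge before descending.

```bash
python3 - <<'E'
from h import *
g=load('top0'); f=g['frame']; hsv=cv2.cvtColor(f[185:250,415:485],cv2.COLOR_BGR2HSV)
m=cv2.inRange(hsv,(3,50,30),(22,255,220)); ys,xs=np.nonzero(m); b=cv2.boxPoints(cv2.minAreaRect(np.c_[xs,ys].astype(np.float32)))
M=np.c_[fx['x'],fx['y'],[0,0,1]]
for u,v in b: print(np.round((pt(g,415+u,185+v,.065)-fx['O'])@M*1e3,0))
where([(0,-300,200),(0,-300,58)])
E
```

```text
[  64. -342.   65.]
[  64. -445.   65.]
[ -49. -443.   65.]
[ -49. -340.   65.]
t 5.83 F [   4.4 -331.6  199.6] force(F) [-2.4  0.1  0.3] gap 0.001
rot to aligned [ 0.183  0.002 -0.003]
(0, -300, 200) -> [ 4.5 31.2  5.3]
(0, -300, 58) -> [  4.8   5.3 145. ]
```

Call:
move_arm(
  moves=[
    {"dx": 4.5,"dy": 34,"dz": 6,"wx": 0,"wy": 0,"wz": 0,"hand": 0},
    {"dx": 4.8,"dy": 26,"dz": 50,"wx": 0,"wy": 0,"wz": 0,"hand": 0},
    {"dx": 4.8,"dy": 17,"dz": 98,"wx": 0,"wy": 0,"wz": 0,"hand": 0},
    {"dx": 4.8,"dy": 8.5,"dz": 145,"wx": 0,"wy": 0,"wz": 0,"hand": 0},
    {"dx": 4.8,"dy": 8.5,"dz": 145,"wx": 0,"wy": 0,"wz": 0,"hand": 0},
  ],
)

```text
time: 6.45
tool_pos: [0.5875, -0.2806, 0.0542]
ee_rot: [-0.074, 0.993, 0.091, -0.009]
force: [-0.5, 0.5, 0.6]
finger_gap: 0.0001
grip_force: 0.0
```

```bash
python3 - <<'E'
from h import *
where([(0,-297,57),(0,-277,57),(0,-217,57)])
g=save('top','t3'); cv2.imwrite('pics/crop3.png',cv2.resize(g['frame'][170:290,345:465],None,fx=4,fy=4,interpolation=cv2.INTER_CUBIC))
E
```

```text
t 6.45 F [  -1.7 -291.6   54.2] force(F) [-0.5  0.6  0.6] gap 0.0
rot to aligned [ 0.184 -0.005 -0.   ]
(0, -297, 57) -> [-1.7 -4.8 -3.7]
(0, -277, 57) -> [-1.7 14.9 -0.1]
(0, -217, 57) -> [-1.7 73.9 10.9]
```

Call:
move_arm(
  moves=[
    {"dx": -1.5,"dy": 4,"dz": -1,"wx": 0,"wy": 0,"wz": 0,"hand": 0},
    {"dx": -1.5,"dy": 9,"dz": 0,"wx": 0,"wy": 0,"wz": 0,"hand": 0},
    {"dx": -1.5,"dy": 14,"dz": 1,"wx": 0,"wy": 0,"wz": 0,"hand": 0},
    {"dx": -1.5,"dy": 20,"dz": 2,"wx": 0,"wy": 0,"wz": 0,"hand": 0},
    {"dx": -1.5,"dy": 27,"dz": 3,"wx": 0,"wy": 0,"wz": 0,"hand": 0},
  ],
)

```text
time: 7.12
tool_pos: [0.5876, -0.2561, 0.0601]
ee_rot: [-0.074, 0.993, 0.088, -0.006]
force: [0.6, -5.2, -0.0]
finger_gap: 0.0004
grip_force: 2.4
```

```bash
python3 - <<'E'
from h import *
where([(0,-217,56)])
E
```

```text
t 7.12 F [   2.  -267.4   60.1] force(F) [-0.2 -5.2 -0. ] gap 0.0
rot to aligned [ 0.177  0.001 -0.   ]
(0, -217, 56) -> [ 2.  48.9 12.9]
```

Call:
move_arm(
  moves=[
    {"dx": 1,"dy": 10,"dz": 4,"wx": 0,"wy": 0,"wz": 0,"hand": 0},
    {"dx": 2,"dy": 20,"dz": 6,"wx": 0,"wy": 0,"wz": 0,"hand": 0},
    {"dx": 2,"dy": 30,"dz": 8,"wx": 0,"wy": 0,"wz": 0,"hand": 0},
    {"dx": 2,"dy": 40,"dz": 10,"wx": 0,"wy": 0,"wz": 0,"hand": 0},
    {"dx": 2,"dy": 50,"dz": 12,"wx": 0,"wy": 0,"wz": 0,"hand": 0},
  ],
)

```text
time: 7.75
tool_pos: [0.5801, -0.208, 0.0596]
ee_rot: [-0.073, 0.994, 0.086, -0.004]
force: [1.9, -10.7, 9.7]
finger_gap: 0.0004
grip_force: 5.5
```

```bash
python3 - <<'E'
from h import *
where([(0,-167,57)])
E
```

```text
t 7.75 F [   1.7 -218.8   59.6] force(F) [  0.3 -10.9   9.7] gap 0.0
rot to aligned [ 0.172  0.006 -0.001]
(0, -167, 57) -> [ 1.8 50.5 11.4]
```

Call:
move_arm(
  moves=[
    {"dx": 1,"dy": 10,"dz": 0,"wx": 0,"wy": 0,"wz": 0,"hand": 0},
    {"dx": 2,"dy": 20,"dz": 2,"wx": 0,"wy": 0,"wz": 0,"hand": 0},
    {"dx": 2,"dy": 30,"dz": 4,"wx": 0,"wy": 0,"wz": 0,"hand": 0},
    {"dx": 2,"dy": 40,"dz": 6,"wx": 0,"wy": 0,"wz": 0,"hand": 0},
    {"dx": 2,"dy": 50,"dz": 8,"wx": 0,"wy": 0,"wz": 0,"hand": 0},
  ],
)

```text
time: 8.38
tool_pos: [0.5704, -0.1572, 0.0597]
ee_rot: [-0.073, 0.993, 0.087, -0.004]
force: [3.4, -9.3, 5.4]
finger_gap: 0.0009
grip_force: 4.6
```

```bash
python3 - <<'E'
from h import *
where([(0,-117,60)])
g=save('top','t3'); cv2.imwrite('pics/crop3.png',cv2.resize(g['frame'][150:290,225:465],None,fx=3.3,fy=3.3,interpolation=cv2.INTER_CUBIC))
E
```

```text
t 8.38 F [  -0.4 -167.    59.7] force(F) [ 1.9 -9.7  5.4] gap 0.001
rot to aligned [ 0.174  0.005 -0.001]
(0, -117, 60) -> [-0.4 49.3  8.3]
```

View pics/crop3.png

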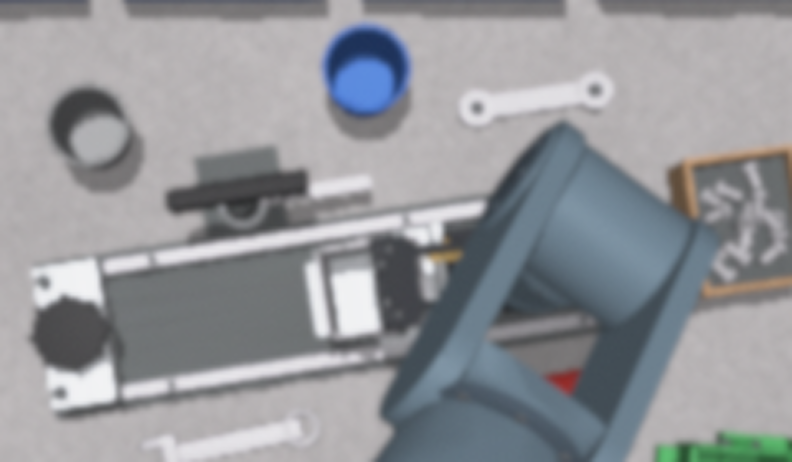

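The carriage is straight in the track, with its front plate at (315,300) crop and the fingers centred on it. I'll continue pushing.

Call:
move_arm(
  moves=[
    {"dx": 0,"dy": 10,"dz": 1,"wx": 0,"wy": 0,"wz": 0,"hand": 0},
    {"dx": 0,"dy": 20,"dz": 3,"wx": 0,"wy": 0,"wz": 0,"hand": 0},
    {"dx": 0,"dy": 30,"dz": 5,"wx": 0,"wy": 0,"wz": 0,"hand": 0},
    {"dx": 0,"dy": 40,"dz": 6.5,"wx": 0,"wy": 0,"wz": 0,"hand": 0},
    {"dx": 0,"dy": 50,"dz": 8,"wx": 0,"wy": 0,"wz": 0,"hand": 0},
  ],
)

```text
time: 9.05
tool_pos: [0.5624, -0.106, 0.0597]
ee_rot: [-0.073, 0.993, 0.088, -0.005]
force: [4.1, -5.5, -1.3]
finger_gap: 0.0005
grip_force: 3.2
```

Call:
move_arm(
  moves=[
    {"dx": 0,"dy": 10,"dz": 1.5,"wx": 0,"wy": 0,"wz": 0,"hand": 0},
    {"dx": 0,"dy": 20,"dz": 3,"wx": 0,"wy": 0,"wz": 0,"hand": 0},
    {"dx": 0,"dy": 30,"dz": 5,"wx": 0,"wy": 0,"wz": 0,"hand": 0},
    {"dx": 0,"dy": 40,"dz": 6.5,"wx": 0,"wy": 0,"wz": 0,"hand": 0},
    {"dx": 0,"dy": 50,"dz": 8,"wx": 0,"wy": 0,"wz": 0,"hand": 0},
  ],
)

```text
time: 9.68
tool_pos: [0.5545, -0.0554, 0.0603]
ee_rot: [-0.073, 0.993, 0.089, -0.005]
force: [5.4, -5.4, -2.0]
finger_gap: 0.0005
grip_force: 2.8
```

```bash
python3 - <<'E'
from h import *
where([(0,-7,60)])
E
```

```text
t 9.68 F [ -1.1 -64.   60.3] force(F) [ 4.5 -6.1 -2. ] gap 0.0
rot to aligned [ 0.178  0.003 -0.001]
(0, -7, 60) -> [-1.  56.  10.4]
```

Call:
move_arm(
  moves=[
    {"dx": -1,"dy": 9,"dz": 1.5,"wx": 0,"wy": 0,"wz": 0,"hand": 0},
    {"dx": -2,"dy": 18,"dz": 3,"wx": 0,"wy": 0,"wz": 0,"hand": 0},
    {"dx": -2,"dy": 27,"dz": 5,"wx": 0,"wy": 0,"wz": 0,"hand": 0},
    {"dx": -2,"dy": 35,"dz": 6,"wx": 0,"wy": 0,"wz": 0,"hand": 0},
    {"dx": -2,"dy": 43,"dz": 7.5,"wx": 0,"wy": 0,"wz": 0,"hand": 0},
  ],
)

```text
time: 10.3
tool_pos: [0.5484, -0.0108, 0.06]
ee_rot: [-0.074, 0.993, 0.09, -0.007]
force: [-0.1, -4.0, -1.7]
finger_gap: 0.0006
grip_force: 1.7
```

Call:
move_arm(
  moves=[
    {"dx": 0,"dy": 4,"dz": 0.5,"wx": 0,"wy": 0,"wz": 0,"hand": 0},
    {"dx": 0,"dy": 8,"dz": 1,"wx": 0,"wy": 0,"wz": 0,"hand": 0},
    {"dx": 0,"dy": 11,"dz": 2,"wx": 0,"wy": 0,"wz": 0,"hand": 0},
    {"dx": 0,"dy": 13,"dz": 2,"wx": 0,"wy": 0,"wz": 0,"hand": 0},
    {"dx": 0,"dy": 14,"dz": 2.5,"wx": 0,"wy": 0,"wz": 0,"hand": 0},
  ],
)

```text
time: 10.92
tool_pos: [0.5468, 0.0024, 0.0604]
ee_rot: [-0.074, 0.993, 0.089, -0.007]
force: [-0.3, -5.0, 2.6]
finger_gap: 0.0002
grip_force: 2.7
```

```bash
python3 - <<'E'
from h import *
where([(0,-7,60)])
E
```

```text
t 10.93 F [-0.1 -5.7 60.4] force(F) [-1.  -4.9  2.6] gap 0.0
rot to aligned [ 0.179  0.    -0.   ]
(0, -7, 60) -> [-0.1 -1.4  0.2]
```

Force is still at the sliding level, so I'll push on gently until it rises.

Call:
move_arm(
  moves=[
    {"dx": 0,"dy": 1.5,"dz": 0,"wx": 0,"wy": 0,"wz": 0,"hand": 0},
    {"dx": 0,"dy": 3,"dz": 0.5,"wx": 0,"wy": 0,"wz": 0,"hand": 0},
    {"dx": 0,"dy": 4,"dz": 0.5,"wx": 0,"wy": 0,"wz": 0,"hand": 0},
    {"dx": 0,"dy": 5,"dz": 0.8,"wx": 0,"wy": 0,"wz": 0,"hand": 0},
    {"dx": 0,"dy": 5,"dz": 0.8,"wx": 0,"wy": 0,"wz": 0,"hand": 0},
  ],
)

```text
time: 11.55
tool_pos: [0.5471, 0.0065, 0.0608]
ee_rot: [-0.074, 0.993, 0.088, -0.005]
force: [2.6, -8.3, -1.4]
finger_gap: 0.0003
grip_force: 4.3
```

```bash
python3 - <<'E'
from h import *
where([(0,-7,60)])
E
```

```text
t 11.55 F [ 0.7 -1.7 60.8] force(F) [ 1.3 -8.6 -1.4] gap 0.0
rot to aligned [ 0.177  0.002 -0.   ]
(0, -7, 60) -> [ 0.7 -5.3 -0.2]
```

Call:
move_arm(
  moves=[
    {"dx": 0,"dy": 1.5,"dz": 0,"wx": 0,"wy": 0,"wz": 0,"hand": 0},
    {"dx": 0,"dy": 3,"dz": 0.5,"wx": 0,"wy": 0,"wz": 0,"hand": 0},
    {"dx": 0,"dy": 4,"dz": 0.5,"wx": 0,"wy": 0,"wz": 0,"hand": 0},
    {"dx": 0,"dy": 4,"dz": 0.5,"wx": 0,"wy": 0,"wz": 0,"hand": 0},
    {"dx": 0,"dy": 4,"dz": 0.5,"wx": 0,"wy": 0,"wz": 0,"hand": 0},
  ],
)

```text
time: 12.18
tool_pos: [0.5475, 0.0071, 0.0618]
ee_rot: [-0.074, 0.994, 0.086, -0.005]
force: [0.2, -21.1, 2.0]
finger_gap: 0.0005
grip_force: 10.6
```

```bash
python3 - <<'E'
from h import *
where([(0,-7,60)])
E
```

```text
t 12.18 F [ 1.2 -1.1 61.8] force(F) [ -3.  -20.9   2. ] gap 0.001
rot to aligned [ 0.172  0.004 -0.   ]
(0, -7, 60) -> [ 1.2 -6.1  0.8]
```

The force rose to 21 N with the tool stationary, so the carriage is home. I'll retreat, lift, straighten up and go to the outer side of the knob.

Call:
move_arm(
  moves=[
    {"dx": 0,"dy": -20,"dz": -4,"wx": 0,"wy": 0,"wz": 0,"hand": 0},
    {"dx": 0,"dy": -50,"dz": -15,"wx": 0,"wy": 0,"wz": 0,"hand": 0},
    {"dx": 0,"dy": -60,"dz": -60,"wx": 0,"wy": 0,"wz": 0,"hand": 0},
    {"dx": 0,"dy": -50,"dz": -110,"wx": 0.09,"wy": 0,"wz": 0,"hand": 0},
    {"dx": 0,"dy": -40,"dz": -150,"wx": 0.173,"wy": 0,"wz": 0,"hand": 0},
  ],
)

```text
time: 12.8
tool_pos: [0.5552, -0.054, 0.2027]
ee_rot: [-0.073, 0.997, 0.003, 0.0]
force: [0.4, 0.3, -0.5]
finger_gap: 0.0004
grip_force: 0.0
```

```bash
python3 - <<'E'
from h import *
where([(115,-40,200),(115,-40,119)])
E
```

```text
t 12.8 F [-2.000e-01 -6.280e+01  2.027e+02] force(F) [ 0.4  0.2 -0.5] gap 0.0
rot to aligned [ 0.006  0.001 -0.002]
(115, -40, 200) -> [-115.2   23.     2.9]
(115, -40, 119) -> [-115.1   22.5   83.9]
```

Call:
move_arm(
  moves=[
    {"dx": -45,"dy": 10,"dz": 0,"wx": 0,"wy": 0,"wz": 0,"hand": 0},
    {"dx": -95,"dy": 22,"dz": 0,"wx": 0,"wy": 0,"wz": 0,"hand": 0},
    {"dx": -117,"dy": 22,"dz": 0,"wx": 0,"wy": 0,"wz": 0,"hand": 0},
    {"dx": -117,"dy": 22,"dz": 45,"wx": 0,"wy": 0,"wz": 0,"hand": 0},
    {"dx": -117,"dy": 22,"dz": 82,"wx": 0,"wy": 0,"wz": 0,"hand": 0},
  ],
)

```text
time: 13.42
tool_pos: [0.667, -0.0132, 0.1173]
ee_rot: [-0.074, 0.997, 0.004, -0.001]
force: [0.2, -0.3, -1.2]
finger_gap: 0.0003
grip_force: 0.0
```

```bash
python3 - <<'E'
from h import *
where([(115,-40,119)])
save('scene','s4')
E
```

```text
t 13.43 F [116.4 -38.9 117.3] force(F) [ 0.1 -0.3 -1.2] gap 0.0
rot to aligned [ 0.009 -0.001  0.   ]
(115, -40, 119) -> [ 1.4 -1.1 -1.8]
```

View pics/s4.png

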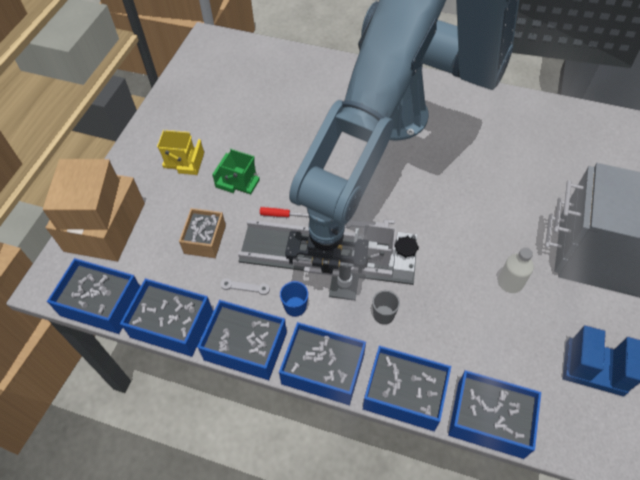

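The closed fingers are on the outer side of the knob, clear of both cups, with the carriage at the end block. I'll turn the knob clockwise.

Call:
move_arm(
  moves=[
    {"dx": 0,"dy": -23,"dz": -2,"wx": 0,"wy": 0,"wz": 0,"hand": 0},
    {"dx": 11,"dy": -23,"dz": -2,"wx": 0,"wy": 0,"wz": 0,"hand": 0},
    {"dx": 21,"dy": -24,"dz": -2,"wx": 0,"wy": 0,"wz": 0,"hand": 0},
    {"dx": 29,"dy": -24,"dz": -2,"wx": 0,"wy": 0,"wz": 0,"hand": 0},
    {"dx": 37,"dy": -22,"dz": -2,"wx": 0,"wy": 0,"wz": 0,"hand": 0},
  ],
)

```text
time: 14.1
tool_pos: [0.6358, -0.0427, 0.1237]
ee_rot: [-0.073, 0.997, 0.003, 0.003]
force: [6.6, -1.1, -3.2]
finger_gap: 0.0007
grip_force: 2.9
```

```bash
python3 - <<'E'
from h import *
where([(72,-58,119),(59.5,-48,119),(51,-34,119)])
E
```

```text
t 14.1 F [ 81.2 -63.4 123.7] force(F) [ 6.4 -2.  -3.2] gap 0.001
rot to aligned [ 0.005  0.006 -0.001]
(72, -58, 119) -> [9.3 5.4 4.6]
(59.5, -48, 119) -> [21.8 15.4  4.6]
(51, -34, 119) -> [30.3 29.4  4.6]
```

Call:
move_arm(
  moves=[
    {"dx": 8,"dy": 5,"dz": 2,"wx": 0,"wy": 0,"wz": 0,"hand": 0},
    {"dx": 16,"dy": 10,"dz": 3,"wx": 0,"wy": 0,"wz": 0,"hand": 0},
    {"dx": 23,"dy": 16,"dz": 3,"wx": 0,"wy": 0,"wz": 0,"hand": 0},
    {"dx": 28,"dy": 22,"dz": 3,"wx": 0,"wy": 0,"wz": 0,"hand": 0},
    {"dx": 32,"dy": 29,"dz": 3,"wx": 0,"wy": 0,"wz": 0,"hand": 0},
  ],
)

```text
time: 14.72
tool_pos: [0.6011, -0.0193, 0.1226]
ee_rot: [-0.073, 0.997, 0.002, 0.004]
force: [4.5, -4.1, 3.9]
finger_gap: 0.0003
grip_force: 3.0
```

```bash
python3 - <<'E'
from h import *
where([(43,-26.5,119)])
E
```

```text
t 14.72 F [ 50.3 -35.2 122.6] force(F) [ 3.8 -4.7  3.9] gap 0.0
rot to aligned [ 0.003  0.009 -0.001]
(43, -26.5, 119) -> [7.4 8.7 3.6]
```

Call:
move_arm(
  moves=[
    {"dx": 5,"dy": 3,"dz": 0,"wx": 0,"wy": 0,"wz": 0,"hand": 0},
    {"dx": 7,"dy": 6,"dz": 0,"wx": 0,"wy": 0,"wz": 0,"hand": 0},
    {"dx": 7,"dy": 8,"dz": 0,"wx": 0,"wy": 0,"wz": 0,"hand": 0},
    {"dx": 7,"dy": 10,"dz": 0,"wx": 0,"wy": 0,"wz": 0,"hand": 0},
    {"dx": 7,"dy": 10,"dz": 0,"wx": 0,"wy": 0,"wz": 0,"hand": 0},
  ],
)

```text
time: 15.35
tool_pos: [0.5899, -0.0089, 0.1187]
ee_rot: [-0.074, 0.997, 0.003, -0.0]
force: [1.0, -5.1, 4.6]
finger_gap: 0.0004
grip_force: 2.7
```

```bash
python3 - <<'E'
from h import *
where([(43,-26.5,119)])
E
```

```text
t 15.35 F [ 40.8 -23.2 118.7] force(F) [ 0.2 -5.2  4.6] gap 0.0
rot to aligned [ 0.006  0.    -0.   ]
(43, -26.5, 119) -> [-2.2 -3.3 -0.3]
```

Call:
move_arm(
  moves=[
    {"dx": 0,"dy": 2,"dz": 0,"wx": 0,"wy": 0,"wz": 0,"hand": 0},
    {"dx": 0,"dy": 4,"dz": 0,"wx": 0,"wy": 0,"wz": 0,"hand": 0},
    {"dx": 0,"dy": 5,"dz": 0,"wx": 0,"wy": 0,"wz": 0,"hand": 0},
    {"dx": 0,"dy": 5,"dz": 0,"wx": 0,"wy": 0,"wz": 0,"hand": 0},
    {"dx": 0,"dy": 5,"dz": 0,"wx": 0,"wy": 0,"wz": 0,"hand": 0},
  ],
)

```text
time: 15.98
tool_pos: [0.5899, -0.0085, 0.1189]
ee_rot: [-0.074, 0.997, -0.0, 0.0]
force: [-0.2, -22.5, 3.5]
finger_gap: 0.0005
grip_force: 11.1
```

```bash
python3 - <<'E'
from h import *
where([(43,-26.5,119)])
E
```

```text
t 15.97 F [ 40.9 -22.9 118.9] force(F) [ -3.5 -22.3   3.5] gap 0.001
rot to aligned [-0.001  0.    -0.001]
(43, -26.5, 119) -> [-2.1 -3.6 -0.1]
```

The force rose to 22 N with the tool stationary, so the knob is at its end stop. I'll back off and verify.

Call:
move_arm(
  moves=[
    {"dx": 0,"dy": -15,"dz": 0,"wx": 0,"wy": 0,"wz": 0,"hand": 0},
    {"dx": 10,"dy": -35,"dz": -20,"wx": 0,"wy": 0,"wz": 0,"hand": 0},
    {"dx": 30,"dy": -50,"dz": -70,"wx": 0,"wy": 0,"wz": 0,"hand": 0},
    {"dx": 60,"dy": -85,"dz": -100,"wx": 0,"wy": 0,"wz": 0,"hand": 0},
    {"dx": 90,"dy": -120,"dz": -100,"wx": 0,"wy": 0,"wz": 0,"hand": 0},
  ],
)

```text
time: 16.6
tool_pos: [0.5181, -0.1367, 0.2195]
ee_rot: [-0.075, 0.997, 0.003, 0.001]
force: [0.4, -0.8, -1.1]
finger_gap: 0.0006
grip_force: 0.0
```

Call:
move_arm(
  moves=[
    {"dx": 40,"dy": -40,"dz": 0,"wx": 0,"wy": 0,"wz": 0,"hand": 0},
    {"dx": 80,"dy": -80,"dz": 0,"wx": 0,"wy": 0,"wz": 0,"hand": 0},
    {"dx": 90,"dy": -120,"dz": 0,"wx": 0,"wy": 0,"wz": 0,"hand": 0},
    {"dx": 90,"dy": -140,"dz": 0,"wx": 0,"wy": 0,"wz": 0,"hand": 0},
    {"dx": 90,"dy": -140,"dz": 0,"wx": 0,"wy": 0,"wz": 0,"hand": 0},
  ],
)

```text
time: 17.23
tool_pos: [0.4497, -0.2881, 0.2157]
ee_rot: [-0.073, 0.997, 0.005, -0.001]
force: [0.2, 0.3, 0.1]
finger_gap: 0.0003
grip_force: 0.0
```

```bash
python3 - <<'E'
from h import *
where()
g=save('top','t5'); cv2.imwrite('pics/crop5.png',cv2.resize(g['frame'][170:290,225:425],None,fx=4,fy=4,interpolation=cv2.INTER_CUBIC))
E
```

```text
t 17.23 F [-139.2 -278.6  215.7] force(F) [0.2 0.3 0.1] gap 0.0
rot to aligned [ 0.009 -0.    -0.001]
```

View pics/crop5.png

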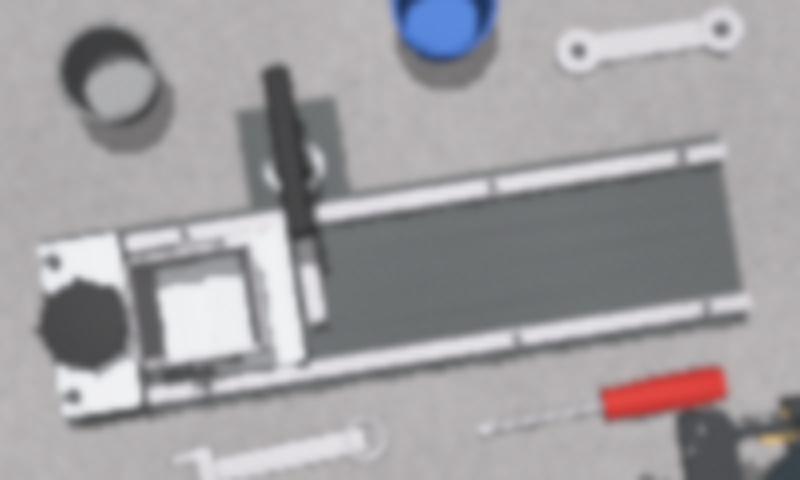

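The picture shows the carriage against the end block, with the blade (315,290) behind its push plate and the bar square across the track. Nothing else has moved. I'm handing in.

```bash
python3 -c "
from h import *
print(finish_job())"
```

```text
the job is handed in; nothing more can be done
None
```

The carriage is home against the end block and the latch knob is turned clockwise to its locked stop behind it. The last picture showed the wheel and the bystanders in view unmoved. The job was handed in at about 17 s, but no verdict came back.

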